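# Shift the coil winder's feed lever to the red slot and lock the gate

## Task

Change the coil winder over to the feed marked with the red cap: push the steel lock bar back, push the black-knobbed feed lever out of its slot and through the H-pattern gate, fully home into the slot beside the red cap, then push the lock bar fully shut again so the lever cannot shake out. Push gently with the fingertips or the outside of the fingers only: do not take the lever or the lock bar between the fingers, do not force them against the gate, and leave the other things on the bench where they are.

Things in the scene. Friction and masses are not known exactly. Their poses are not given: they have to be found in the camera images.
- winder: Green bench coil winder, fixed to the worktop. Origin on the worktop below the centre of the gate; x points away from the robot at yaw 0 (far; -x is near), y left, z up. It covers x -76 to 80, y -150 to 196 mm. Apart from the lever and the lock bar's knob nothing on it is higher than 99 mm.
- gate (a point): Centre of the gate, on the top face (z = 88 mm) of the flat grey metal plate on the gearbox, axes as the winder's. Plate: x -48 to 48, y -111 to 57 mm. Three slots along x, middle lines at y = +28 (left), 0 and -28 mm (right), 14 mm wide, x -27 to 27 mm, joined by the neutral channel along y at x = 0, also 14 mm wide; the corners between channel and slots are chamfered 5 mm.
- lever_knob (a point): Centre of the black pear-shaped knob of the feed lever: 28 mm across at its widest, which is at this point, reaching 17 mm below it and 15.5 mm above it. It is 115 mm above the lever's tipping axis and stands at z = 145 mm when the lever is upright (about 137 mm when home in a slot). Site axes go with the lever.
- lever_stem (a point): Centre of the lever's 9 mm steel stem, 55 mm above the tipping axis, at the height of the gate plate.
- lever_cross (a joint): Sideways place of the lever in m along the winder's y: +0.028 in line with the left slots, 0 with the middle ones, -0.028 with the right ones; end stops at +-0.029. It can change only while the lever is in the neutral channel. About 2 N of friction; stays where it is left. A lever up to 6 mm off a slot's middle line is guided in by the chamfers.
- lever_tip (a joint): Lean of the lever in rad about the sideways axis 30 mm above the worktop: + leans far, - near, 0 upright in the neutral channel (crossing needs about +-0.04), +-0.365 the end stops, fully home in a far or near slot; the knob moves 41 mm from neutral to home. Starts home in the near left slot. About 2 N at the knob moves it; stays where it is left.
- lock_bar (a joint): Opening of the steel lock bar (28 mm wide, 6 mm thick, lying on the gate plate, with a black patch) in m: 0 shut, over the neutral channel, so the lever cannot leave its slot; 0.078 fully open, clear of the gate. Opens to the winder's -y (right). A lever not home in a slot stops it from shutting. 1.5 N of friction; stays where it is left.
- lock_knob (a point): Brass upright knob of the lock bar, 19 mm across, for pushing; this point is on its axis at z = 111.5 mm, its foot at z = 94.5 mm and its top at z = 124.5 mm. It stands 84 mm to the right (-y) of the gate's centre when the bar is shut, 162 mm when fully open.
- cap_red: Red round colour cap, 14 mm across, 4 mm high, fixed on the gate plate (origin under its centre). Six caps mark the six slot ends: at x = +-38.5 (far, near), y = +28, 0, -28 mm from the gate's centre, 11 mm beyond the end of each slot. White (near left, where the lever starts) and black (far left) stay; red, yellow, blue and green change places at the middle and right slots.
- solder_reel: Reel of wire, 54 mm across, 36 mm high, loose on the bench: leave it alone.
- yellow_tape: Roll of yellow tape, 62 mm across, loose: leave it alone.
- bobbin_a: Wound coil former, 22x27x32 mm, standing loose on the base plate of the winder, left of the gearbox: leave it alone.
- toroid_a: Green wound toroid, 46 mm, loose: leave it alone.
- screwdriver_m: Red screwdriver, 183 mm, loose: leave it alone.
- side_cutters: Red side cutters, 124 mm, loose: leave them alone.
- e_core_a: Black ferrite E core, 42 mm, loose: leave it alone.

How it is judged (in metres and radians):
On the way, in this order (a step that is already met when the one before it is completed fails the run):
1. the lock bar is pushed back so that the lever can leave its slot (value of joint lock_bar above 0.02 m), for 0.1 s.
2. the lever crosses the neutral channel (value of joint lever_tip above -0.12 rad and value of joint lock_bar above 0.012 m).
3. the lever is home in the slot beside the red cap, the lock bar still open (horizontal distance between lever_stem and cap_red below 0.024 m and (value of joint lever_tip above 0.3 rad or value of joint lever_tip below -0.3 rad) and value of joint lock_bar above 0.012 m), for 0.1 s.
At the end, for the whole second after the job is handed in: The lever stands in the slot beside the red cap (stem within 24 mm of the cap's centre, leaning at least 0.30 of 0.365 rad) and the lock bar is shut to within 5 mm, at rest (horizontal distance between lever_stem and cap_red below 0.024 m and (value of joint lever_tip above 0.3 rad or value of joint lever_tip below -0.3 rad) and value of joint lock_bar below 0.005 m and velocity of joint lock_bar below 0.005 m/s); the robot touches nothing.
It fails at once if the lever was taken between the fingers ((x of the grasp point in the frame of lever_knob between -0.009 and 0.009 m and y of the grasp point in the frame of lever_knob between -0.009 and 0.009 m and z of the grasp point in the frame of lever_knob between -0.017 and 0.026 m) or (x of the grasp point in the frame of lever_knob between -0.006 and 0.006 m and y of the grasp point in the frame of lever_knob between -0.006 and 0.006 m and z of the grasp point in the frame of lever_knob between -0.055 and -0.017 m)).
It fails at once if the lock bar's knob was taken between the fingers (x of the grasp point in the frame of lock_knob between -0.008 and 0.008 m and y of the grasp point in the frame of lock_knob between -0.008 and 0.008 m and z of the grasp point in the frame of lock_knob between -0.017 and 0.025 m).
It fails at once if the lever or the lock bar was forced (pushed with over 40 N) (contact force between the fingers and lever_tip above 40 N or contact force between the fingers and lock_bar above 40 N).
It fails at once if a loose thing on the bench was moved by more than 20 mm (distance of any of solder_reel, yellow_tape, bobbin_a, toroid_a, screwdriver_m, side_cutters, e_core_a from where it was at the start of the episode above 0.02 m).
It also fails if it takes over 58 s, if anything falls off the work surface, if the arm or the gripper's body presses on something with over 40 N, if the wrist force passes 120 N, or if a joint passes its speed limit or range.

## Robot

A 6-joint arm with a two-finger parallel gripper is mounted at the origin on a cart in front of the work surface, level with it; the furniture and walls round the work are solid. World frame = base frame: x ahead of the robot, y to its left, z up, the work surface at z = 0. Lengths are in mm, angles in rad, forces in N, time in s.
With the tool pointing down it reaches from about 350 to 775 mm from the base axis. Payload 7.3 kg.
Tool frame: the origin (TCP) lies at the very end of the fingers, on their centre line; the grasp point (between the pads) lies bot.grip_point_offset behind it (bot.grip_point_offset is the distance from the TCP to the grasp point, in mm); z points along the fingers, y is the line along which they close (so a half turn about z gives the same grasp; the last joint's range is limited). The gripper opens to 92 mm and grips with 3 to 60 N. Pads are 19 mm wide; open, the fingers measure 130 mm over their backs; the gripper's body (75 mm by 190 mm) begins 47 mm behind the grasp point.
Start: joints at [0.997, 0.342, 1.524, -0, 1.275, -0.146], TCP at [217.795, 477.713, 226.741] pointing down, gripper open.
Joint ranges: [-2.53, 2.53], [-0.77, 2.02], [0.04, 2.7], [-1, 4.14], [0.28, 2.66], [-3.11, 3.11]. Speed limits (rad/s): [2.57, 2.57, 3.14, 3.14, 3.14, 3.14].

## Interface

Orientations are given as [roll, pitch, yaw] about the fixed x, y, z axes, in that order (R = Rz(yaw) Ry(pitch) Rx(roll)).
In Python, from plant import bot gives the robot as it stands. The module is installed in compiled form; this text tells all that it offers.
- The arm moves only by the tool carry_out, never from a script. Its argument "plan" is a list of rows, each an object of numbers: "tx", "ty", "tz": the shift along the world's x, y, z in mm; "rx", "ry", "rz": the turn, a rotation vector about the world's x, y, z in rad. A call has 1 to 12 rows; each row shifts and turns the commanded pose from where the row before left it; what a row does not reach is not made up. A row lasts 1/10 s, in which the tool goes at most 50 mm and 8.59 degrees, less where a joint would pass 70% of its speed; a pose out of reach is approached as far as the arm can. A call with a gripper value outside its range is refused whole. "gripper" is the closure, from 0 (fully open) to 1 (shut), set as the call begins (left out, the last holds). The fingers move at their own pace and stop on an object; the grip force is fixed at half the most. Time passes only in rows, so rows that do not move let the fingers close. It gives the time, the measured TCP pose, the force, the opening and the grip force at its end, in the units of the state.
- bot.get_obs(): the state, without advancing time (a new reading comes with each control period).
- bot.capture(name): name is "side" or "top" or "wrist"; returns the picture (480x640x3 uint8, red, green, blue); there is no depth.
- bot.camera_model(name): a dict with "camera_matrix" (3x3 intrinsics, pixels), "R" (3x3) and "t" (3): a world point X has camera coordinates R X + t. Camera axes: x right, y down, z forward; pixel columns grow to the right and rows downward; lengths in mm; the calibration is good to about 2 mm. A picture is of the moment at which its call begins: read the wrist's pose just before it. camera_model takes no time and is no camera call; for the wrist camera it gives the pose at the moment of the call.
- bot.close_job(): hands the job in; it is judged then, once.
The state is a dict: "time": time; "joint_positions": joint angles; "dq": joint speeds; "tau": joint torques, N m; "tool_pos": TCP position; "tcp_rot": TCP orientation; "contact_force": force on the tool from outside, world axes, zero at the start; "moment": the same for the moment, N m; "grip_width": finger opening in mm; "finger_force": force on a finger pad.
Only numpy, scipy, OpenCV 4.12 (cv2) and the standard library are available. Lean on these libraries where they do the work, as an engineer would, in place of code of your own. Each camera call takes 0.05 s, during which the arm holds its last target. There are 200 camera calls.

## Working session

There is one attempt and no reset: what is moved stays moved. The work goes in short steps, Python scripts to look and compute and a tool call to move; the robot and the scene stay as the last step left them, time stands still between calls to the robot, and variables do not carry over. Pictures are saved under pics/ and viewed, at most 10 in all, crops included, and the job is handed in when it is done.

Besides the shell and the picture viewer there is one more tool, called after "Call:" as name(argument=value, ...), one argument or row to a line, values as JSON. carry_out: Moves the arm, as the interface text tells. Its arguments: {"type":"object","properties":{"plan":{"type":"array"},"gripper":{"type":"number"}},"required":["plan"]}

```bash
mkdir -p pics; python3 - <<'E'
from plant import bot
import cv2
for n in("top","side"):
    cv2.imwrite(f"pics/{n}0.png",bot.capture(n)[:,:,::-1])
    m=bot.camera_model(n);print(n,m)
o=bot.get_obs();print(o, bot.grip_point_offset)
E
```

```text
top {'camera_matrix': array([[549.51575749,   0.        , 325.96356797],
       [  0.        , 549.51575749, 237.04146936],
       [  0.        ,   0.        ,   1.        ]]), 'R': array([[ 0.0194778 , -0.99970361, -0.01460488],
       [-0.99078163, -0.01734116, -0.13435421],
       [ 0.13406112,  0.01708717, -0.99082574]]), 't': array([ 191.27687088,  590.23595128, 1446.32218946])}
side {'camera_matrix': array([[454.72405257,   0.        , 323.47540481],
       [  0.        , 454.72405257, 233.59572227],
       [  0.        ,   0.        ,   1.        ]]), 'R': array([[ 0.96866525, -0.24746302, -0.02120573],
       [-0.16621711, -0.58245301, -0.79568861],
       [ 0.18455216,  0.77428067, -0.60533458]]), 't': array([-486.67067664,  290.00723326,  701.48012797])}
{'time': 0.1, 'joint_positions': array([ 9.97020244e-01,  3.42683037e-01,  1.52488367e+00,  2.00074730e-06,
        1.27538900e+00, -1.46031867e-01]), 'dq': array([-0.0024848 , -0.00064502, -0.00124601,  0.00128488,  0.000677  ,
       -0.00030183]), 'tau': array([ 1.75604135e-03, -4.32007778e+01, -2.44691777e+01,  7.18681631e-02,
        5.26018068e-02, -9.72017602e-06]), 'tool_pos': array([217.58686599, 477.41165496, 226.11208881]), 'tcp_rot': array([-3.14024439e+00, -2.00234984e-04,  2.71384772e+00]), 'contact_force': array([-0.68917801,  0.5558076 , -0.38557991]), 'moment': array([ 0.03823601,  0.04959391, -0.01181367]), 'finger_force': 0.0, 'grip_width': 91.79534239964299} 18.8
```

View pics/top0.png

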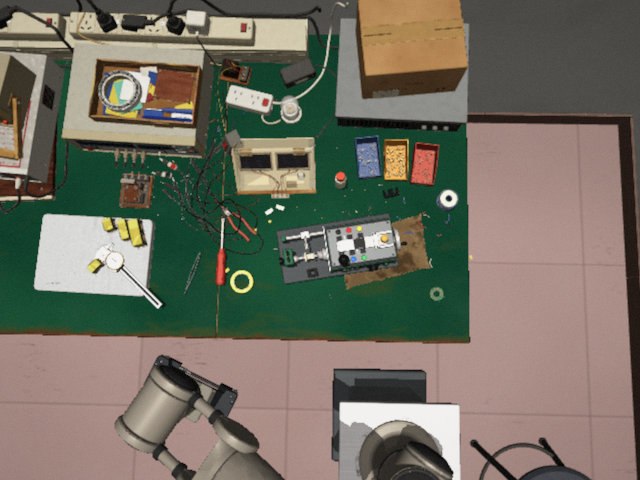

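View pics/side0.png

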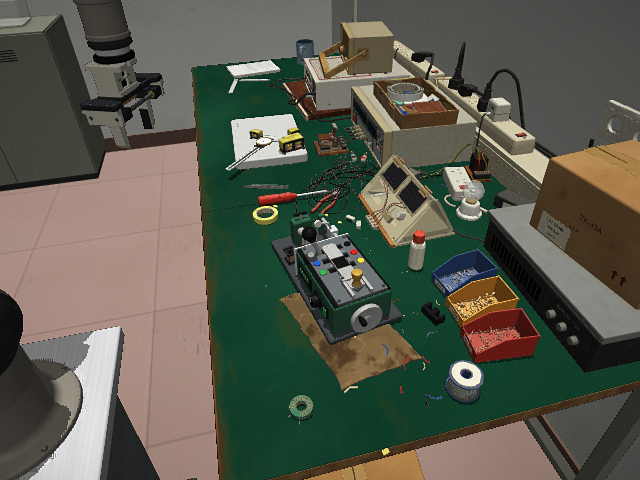

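```bash
python3 - <<'E'
import cv2
a=cv2.imread("pics/top0.png")[205:295,270:410];b=cv2.imread("pics/side0.png")[205:345,265:405]
a=cv2.resize(a,None,fx=5.6,fy=5.6,interpolation=cv2.INTER_CUBIC);b=cv2.resize(b,None,fx=4.2,fy=4.2,interpolation=cv2.INTER_CUBIC)
cv2.imwrite("pics/topc.png",a);cv2.imwrite("pics/sidec.png",b)
E
```

```text
(no output)
```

View pics/topc.png

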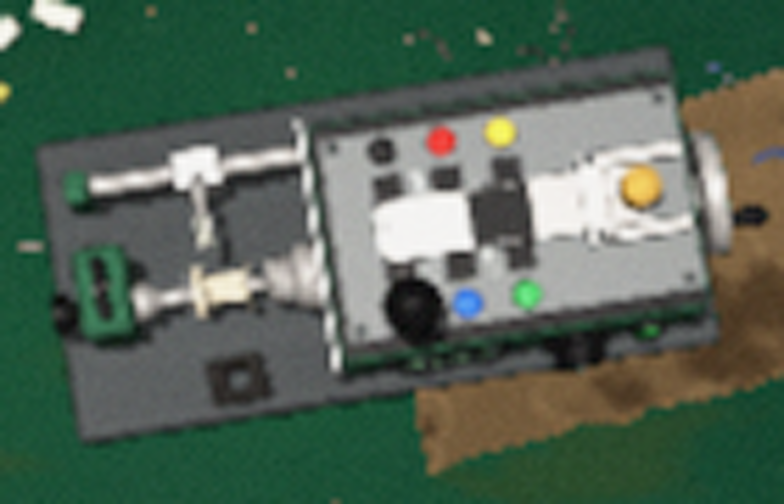

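View pics/sidec.png

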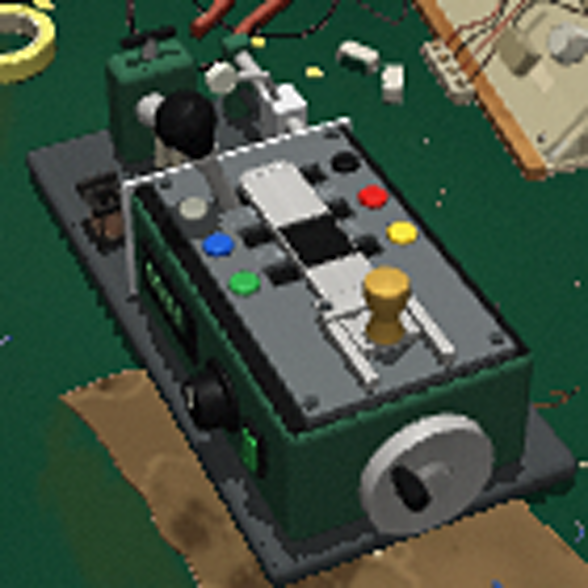

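The white cap and lever sit near-left, and the red cap is far-middle (top crop 441,142; side crop 373,195). I'll fit the winder pose from the caps in both views.

```bash
cat >h.py <<'E'
import numpy as np
X0=None
def proj(m,X):
    c=m["R"]@np.asarray(X,float)+m["t"];p=m["camera_matrix"]@c;return p[:2]/p[2]
def w2b(p,P): # winder -> world; p=(x,y,yaw)
    c,s=np.cos(p[2]),np.sin(p[2]);return np.array([p[0]+c*P[0]-s*P[1],p[1]+s*P[0]+c*P[1],P[2]])
E
python3 - <<'E'
from plant import bot
from h import *
from scipy.optimize import least_squares
T={"bk":(382,150),"r":(441,142),"y":(500,131),"bl":(467,303),"g":(527,293)}
S={"w":(193,208),"bk":(345,161),"r":(373,195),"y":(402,232),"bl":(218,243),"g":(245,282)}
C={"w":(-38.5,28,92),"bl":(-38.5,0,92),"g":(-38.5,-28,92),"bk":(38.5,28,92),"r":(38.5,0,92),"y":(38.5,-28,92)}
mt,ms=bot.camera_model("top"),bot.camera_model("side")
O=[(mt,C[k],np.array(v)/5.6+[270,205]) for k,v in T.items()]+[(ms,C[k],np.array(v)/4.2+[265,205]) for k,v in S.items()]
for o in(O,O[:5],O[5:]):
    f=lambda p:np.concatenate([proj(m,w2b(p,c))-u for m,c,u in o])
    r=least_squares(f,[500,100,0.]);print(r.x.round(3),np.abs(r.fun).max().round(2))
    if o is O: p=r.x
for P in[(-41,28,137),(0,-84,111.5)]:
    w=w2b(p,P);print(w.round(1),((proj(mt,w)-[270,205])*5.6).round(),((proj(ms,w)-[265,205])*4.2).round())
for P in[(0,-45,150),(0,-129,104),(-80,28,125),(0,65,125),(-40,0,125),(0,-190,104)]:print(P,w2b(p,P).round())
E
```

```text
[5.62147e+02 1.35372e+02 1.76000e-01] 0.62
[5.61069e+02 1.35397e+02 1.75000e-01] 0.21
[5.62648e+02 1.35523e+02 1.78000e-01] 0.23
[516.9 155.8 137. ] [411. 306.] [183. 130.]
[576.9  52.7 111.5] [636. 186.] [384. 303.]
(0, -45, 150) [570.  91. 150.]
(0, -129, 104) [585.   8. 104.]
(-80, 28, 125) [478. 149. 125.]
(0, 65, 125) [551. 199. 125.]
(-40, 0, 125) [523. 128. 125.]
(0, -190, 104) [595. -52. 104.]
```

Call:
carry_out(
  gripper=1,
  plan=[
    {"tx": 29, "ty": -32, "rz": 0.05},
    {"tx": 29, "ty": -32, "rz": 0.05},
    {"tx": 29, "ty": -32, "rz": 0.05},
    {"tx": 29, "ty": -32, "rz": 0.05},
    {"tx": 29, "ty": -32, "rz": 0.05},
    {"tx": 29, "ty": -32, "rz": 0.05},
    {"tx": 29, "ty": -32, "rz": 0.05},
    {"tx": 29, "ty": -32, "rz": 0.05},
    {"tx": 29, "ty": -32, "rz": 0.05},
    {"tx": 29, "ty": -32, "rz": 0.05},
    {"tx": 29, "ty": -32, "rz": 0.05},
    {"tx": 29, "ty": -32, "rz": 0.05},
  ],
)

```text
invalid input at $.plan[0]: expected keys tx, ty, tz, rx, ry, rz
```

Call:
carry_out(
  plan=[
    {"tx": 0, "ty": 0},
    {"tz": 0},
    {"tz": 0},
  ],
)

```text
invalid input at $.plan[0]: expected keys tx, ty, tz, rx, ry, rz
```

Call:
carry_out(
  gripper=1,
  plan=[
    {"tx": 29, "ty": -32, "tz": 0, "rx": 0, "ry": 0, "rz": 0.05},
    {"tx": 29, "ty": -32, "tz": 0, "rx": 0, "ry": 0, "rz": 0.05},
    {"tx": 29, "ty": -32, "tz": 0, "rx": 0, "ry": 0, "rz": 0.05},
    {"tx": 29, "ty": -32, "tz": 0, "rx": 0, "ry": 0, "rz": 0.05},
    {"tx": 29, "ty": -32, "tz": 0, "rx": 0, "ry": 0, "rz": 0.05},
    {"tx": 29, "ty": -32, "tz": 0, "rx": 0, "ry": 0, "rz": 0.05},
    {"tx": 29, "ty": -32, "tz": 0, "rx": 0, "ry": 0, "rz": 0.05},
    {"tx": 29, "ty": -32, "tz": 0, "rx": 0, "ry": 0, "rz": 0.05},
    {"tx": 29, "ty": -32, "tz": 0, "rx": 0, "ry": 0, "rz": 0.05},
    {"tx": 29, "ty": -32, "tz": 0, "rx": 0, "ry": 0, "rz": 0.05},
    {"tx": 29, "ty": -32, "tz": 0, "rx": 0, "ry": 0, "rz": 0.05},
    {"tx": 29, "ty": -32, "tz": 0, "rx": 0, "ry": 0, "rz": 0.05},
  ],
)

```text
time: 1.3
tool_pos: [566.6, 92.2, 226.3]
tcp_rot: [3.141, -0.001, -2.968]
contact_force: [0.6, -0.3, -0.0]
grip_width: 1.7
finger_force: 0.0
```

Call:
carry_out(
  plan=[
    {"tx": 0, "ty": 0, "tz": 0, "rx": 0, "ry": 0, "rz": 0},
    {"tx": 0, "ty": 0, "tz": 0, "rx": 0, "ry": 0, "rz": 0},
    {"tx": 0, "ty": 0, "tz": 0, "rx": 0, "ry": 0, "rz": 0},
  ],
)

```text
time: 1.6
tool_pos: [565.0, 94.5, 226.4]
tcp_rot: [3.141, -0.001, -2.969]
contact_force: [1.1, -0.1, -0.3]
grip_width: 0.5
finger_force: 0.0
```

Call:
carry_out(
  plan=[
    {"tx": 4, "ty": 1, "tz": -40, "rx": 0, "ry": 0, "rz": 0},
    {"tx": 0, "ty": 0, "tz": -40, "rx": 0, "ry": 0, "rz": 0},
    {"tx": 0, "ty": 0, "tz": -30, "rx": 0, "ry": 0, "rz": 0},
    {"tx": 0, "ty": 0, "tz": -11, "rx": 0, "ry": 0, "rz": 0},
    {"tx": 0, "ty": 0, "tz": 0, "rx": 0, "ry": 0, "rz": 0},
    {"tx": 0, "ty": 0, "tz": 0, "rx": 0, "ry": 0, "rz": 0},
  ],
)

```text
time: 2.2
tool_pos: [570.5, 95.3, 107.3]
tcp_rot: [-3.141, 0.002, -2.969]
contact_force: [0.1, 0.1, 0.1]
grip_width: 0.5
finger_force: 0.0
```

```bash
cat >>h.py <<'E'
def snap(bot,name,f,c0=230,r0=130,w=190,h=150,k=4):
    import cv2
    a=bot.capture(name)[r0:r0+h,c0:c0+w,::-1]
    cv2.imwrite(f,cv2.resize(a,None,fx=k,fy=k,interpolation=cv2.INTER_CUBIC))
def pose(bot,p=(562.1,135.4,0.176)):
    o=bot.get_obs();d=o["tool_pos"]-[p[0],p[1],0];c,s=np.cos(p[2]),np.sin(p[2])
    print("winder xyz",np.round([c*d[0]+s*d[1],-s*d[0]+c*d[1],d[2]],1),"F",o["contact_force"].round(1),"t",o["time"])
E
python3 - <<'E'
from plant import bot
from h import *
pose(bot);snap(bot,"side","pics/s1.png",240,205)
E
```

```text
winder xyz [  1.3 -40.9 107.3] F [0.1 0.1 0.1] t 2.2
```

View pics/s1.png

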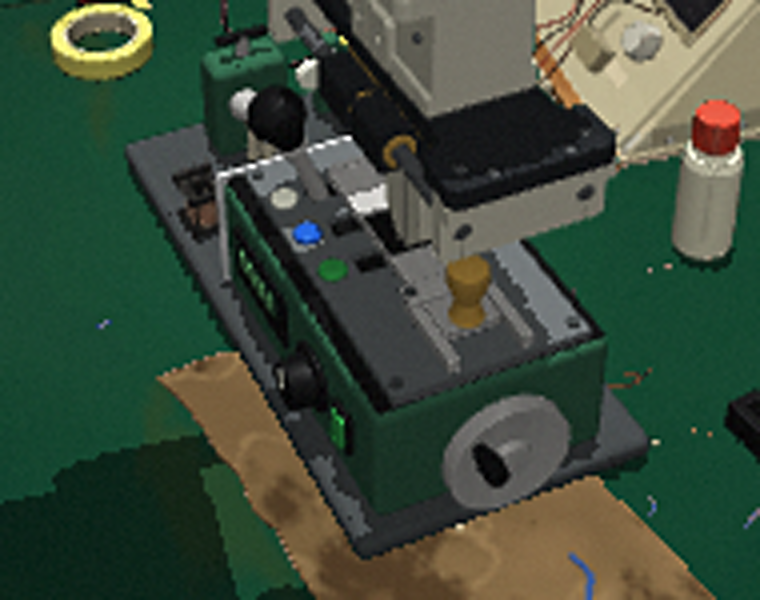

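Call:
carry_out(
  plan=[
    {"tx": 1, "ty": -6, "tz": -1, "rx": 0, "ry": 0, "rz": 0},
    {"tx": 1, "ty": -6, "tz": -1, "rx": 0, "ry": 0, "rz": 0},
    {"tx": 1, "ty": -4, "tz": 0, "rx": 0, "ry": 0, "rz": 0},
    {"tx": 0.5, "ty": -4, "tz": 0, "rx": 0, "ry": 0, "rz": 0},
    {"tx": 1, "ty": -6, "tz": 0, "rx": 0, "ry": 0, "rz": 0},
    {"tx": 1, "ty": -6, "tz": 0, "rx": 0, "ry": 0, "rz": 0},
    {"tx": 1, "ty": -6, "tz": 0, "rx": 0, "ry": 0, "rz": 0},
    {"tx": 1, "ty": -6, "tz": 0, "rx": 0, "ry": 0, "rz": 0},
  ],
)

```text
time: 3.05
tool_pos: [577.5, 50.2, 103.8]
tcp_rot: [3.141, 0.0, -2.969]
contact_force: [0.6, 2.5, 1.8]
grip_width: 0.3
finger_force: 1.1
```

Call:
carry_out(
  plan=[
    {"tx": 1, "ty": -6, "tz": 0, "rx": 0, "ry": 0, "rz": 0},
    {"tx": 1, "ty": -6, "tz": 0, "rx": 0, "ry": 0, "rz": 0},
    {"tx": 1, "ty": -6, "tz": 0, "rx": 0, "ry": 0, "rz": 0},
    {"tx": 1, "ty": -6, "tz": 0, "rx": 0, "ry": 0, "rz": 0},
    {"tx": 1, "ty": -6, "tz": 0, "rx": 0, "ry": 0, "rz": 0},
    {"tx": 0, "ty": 0, "tz": 0, "rx": 0, "ry": 0, "rz": 0},
    {"tx": 0, "ty": 0, "tz": 0, "rx": 0, "ry": 0, "rz": 0},
  ],
)

```text
time: 3.75
tool_pos: [581.9, 20.2, 103.5]
tcp_rot: [-3.141, -0.001, -2.97]
contact_force: [0.3, -0.1, 0.0]
grip_width: 0.4
finger_force: 0.0
```

```bash
python3 - <<'E'
from plant import bot
from h import *
pose(bot);snap(bot,"side","pics/s2.png",240,205)
E
```

```text
winder xyz [  -0.7 -116.9  103.5] F [ 0.3 -0.1  0. ] t 3.75
```

View pics/s2.png

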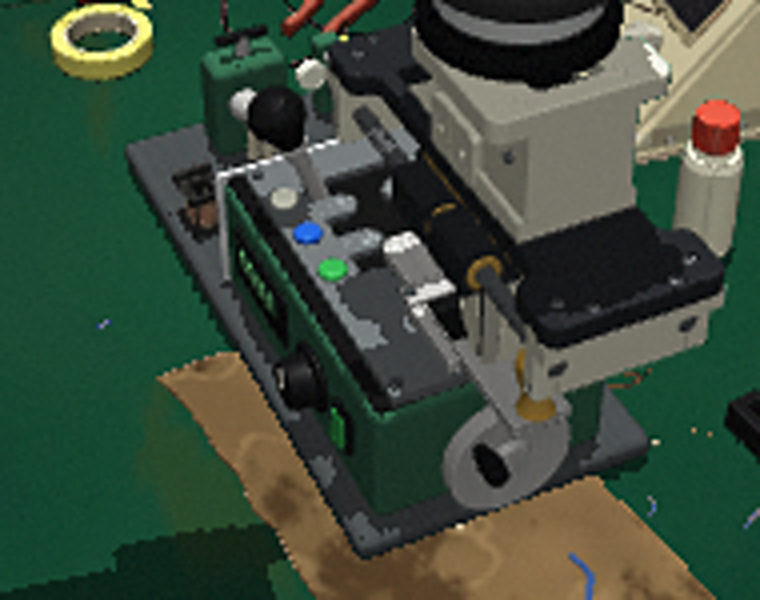

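Call:
carry_out(
  plan=[
    {"tx": 0, "ty": 4, "tz": 30, "rx": 0, "ry": 0, "rz": 0},
    {"tx": 0, "ty": 0, "tz": 37, "rx": 0, "ry": 0, "rz": 0},
    {"tx": -28, "ty": 31, "tz": 0, "rx": 0, "ry": 0, "rz": 0},
    {"tx": -28, "ty": 31, "tz": 0, "rx": 0, "ry": 0, "rz": 0},
    {"tx": -28, "ty": 31, "tz": 0, "rx": 0, "ry": 0, "rz": 0},
    {"tx": -28, "ty": 30, "tz": 0, "rx": 0, "ry": 0, "rz": 0},
    {"tx": 0, "ty": 0, "tz": 0, "rx": 0, "ry": 0, "rz": 0},
    {"tx": 0, "ty": 0, "tz": -24, "rx": 0, "ry": 0, "rz": 0},
    {"tx": 0, "ty": 0, "tz": -24, "rx": 0, "ry": 0, "rz": 0},
    {"tx": 0, "ty": 0, "tz": 0, "rx": 0, "ry": 0, "rz": 0},
    {"tx": 0, "ty": 0, "tz": 0, "rx": 0, "ry": 0, "rz": 0},
  ],
)

```text
time: 4.9
tool_pos: [470.7, 147.3, 122.9]
tcp_rot: [-3.141, -0.001, -2.97]
contact_force: [1.2, -0.0, 0.0]
grip_width: 0.2
finger_force: 0.0
```

```bash
python3 - <<'E'
from plant import bot
from h import *
pose(bot)
E
```

```text
winder xyz [-88.   27.7 122.9] F [ 1.2 -0.   0. ] t 4.9
```

Call:
carry_out(
  plan=[
    {"tx": 5, "ty": 1, "tz": 0, "rx": 0, "ry": 0, "rz": 0},
    {"tx": 5, "ty": 1, "tz": 0, "rx": 0, "ry": 0, "rz": 0},
    {"tx": 5, "ty": 1, "tz": 0, "rx": 0, "ry": 0, "rz": 0},
    {"tx": 4, "ty": 0.5, "tz": 0, "rx": 0, "ry": 0, "rz": 0},
    {"tx": 4, "ty": 0.5, "tz": 0, "rx": 0, "ry": 0, "rz": 0},
    {"tx": 5, "ty": 1, "tz": 0, "rx": 0, "ry": 0, "rz": 0},
    {"tx": 5, "ty": 1, "tz": 0, "rx": 0, "ry": 0, "rz": 0},
    {"tx": 5, "ty": 1, "tz": 0, "rx": 0, "ry": 0, "rz": 0},
    {"tx": 5, "ty": 1, "tz": 0, "rx": 0, "ry": 0, "rz": 0},
    {"tx": 5, "ty": 1, "tz": 0, "rx": 0, "ry": 0, "rz": 0},
    {"tx": 5, "ty": 1, "tz": 0, "rx": 0, "ry": 0, "rz": 0},
    {"tx": 5, "ty": 1, "tz": 0, "rx": 0, "ry": 0, "rz": 0},
  ],
)

```text
time: 6.1
tool_pos: [528.8, 158.8, 122.8]
tcp_rot: [3.142, 0.0, -2.969]
contact_force: [-2.8, -1.1, 3.0]
grip_width: 0.3
finger_force: 1.3
```

Call:
carry_out(
  plan=[
    {"tx": 2, "ty": 0, "tz": 0, "rx": 0, "ry": 0, "rz": 0},
    {"tx": 2, "ty": 0.5, "tz": 0, "rx": 0, "ry": 0, "rz": 0},
    {"tx": 0, "ty": 0, "tz": 0, "rx": 0, "ry": 0, "rz": 0},
    {"tx": 0, "ty": 0, "tz": 0, "rx": 0, "ry": 0, "rz": 0},
  ],
)

```text
time: 6.5
tool_pos: [532.4, 159.2, 122.7]
tcp_rot: [3.142, 0.0, -2.969]
contact_force: [-1.6, -0.3, 0.4]
grip_width: 0.4
finger_force: 0.5
```

```bash
python3 - <<'E'
from plant import bot
from h import *
pose(bot);snap(bot,"side","pics/s3.png",240,205)
E
```

```text
winder xyz [-25.   28.6 122.7] F [-1.6 -0.3  0.4] t 6.5
```

View pics/s3.png

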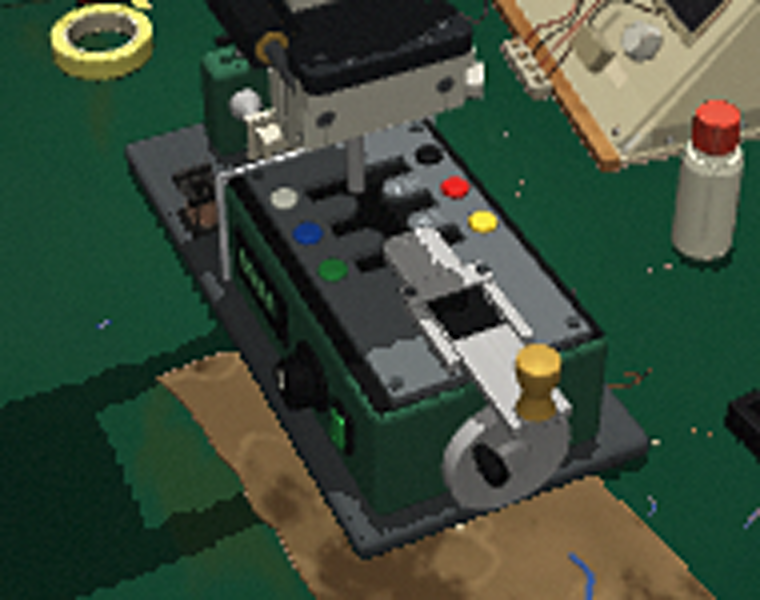

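```bash
python3 - <<'E'
from plant import bot
from h import *
m=bot.camera_model("side")
for L in(-12,-6,0,6,12):
    print(L,[((proj(m,w2b((562.1,135.4,.176),(L*h/115,28,30+h)))-[240,205])*4).round() for h in(56,75)])
E
```

```text
-12 [array([346., 188.]), array([341., 159.])]
-6 [array([351., 187.]), array([349., 156.])]
0 [array([357., 185.]), array([356., 154.])]
6 [array([362., 183.]), array([363., 152.])]
12 [array([367., 182.]), array([371., 150.])]
```

Call:
carry_out(
  plan=[
    {"tx": -12, "ty": -2, "tz": 0, "rx": 0, "ry": 0, "rz": 0},
    {"tx": -13, "ty": -2, "tz": 0, "rx": 0, "ry": 0, "rz": 0},
    {"tx": -5, "ty": 25, "tz": 0, "rx": 0, "ry": 0, "rz": 0},
    {"tx": -4, "ty": 26, "tz": 0, "rx": 0, "ry": 0, "rz": 0},
    {"tx": 0, "ty": 0, "tz": 0, "rx": 0, "ry": 0, "rz": 0},
    {"tx": 25, "ty": 4, "tz": 0, "rx": 0, "ry": 0, "rz": 0},
    {"tx": 25, "ty": 4, "tz": 0, "rx": 0, "ry": 0, "rz": 0},
    {"tx": 0, "ty": 0, "tz": 0, "rx": 0, "ry": 0, "rz": 0},
    {"tx": 0, "ty": 0, "tz": 0, "rx": 0, "ry": 0, "rz": 0},
  ],
)

```text
time: 7.45
tool_pos: [548.3, 213.5, 122.3]
tcp_rot: [-3.141, -0.001, -2.97]
contact_force: [-0.2, 0.9, 0.3]
grip_width: 0.1
finger_force: 0.0
```

```bash
python3 - <<'E'
from plant import bot
from h import *
pose(bot)
E
```

```text
winder xyz [1.000e-01 7.930e+01 1.223e+02] F [-0.2  0.9  0.3] t 7.45
```

Call:
carry_out(
  plan=[
    {"tx": 0.7, "ty": -4, "tz": 0, "rx": 0, "ry": 0, "rz": 0},
    {"tx": 0.7, "ty": -4, "tz": 0, "rx": 0, "ry": 0, "rz": 0},
    {"tx": 0.7, "ty": -4, "tz": 0, "rx": 0, "ry": 0, "rz": 0},
    {"tx": 0.7, "ty": -4, "tz": 0, "rx": 0, "ry": 0, "rz": 0},
    {"tx": 0.7, "ty": -4, "tz": 0, "rx": 0, "ry": 0, "rz": 0},
    {"tx": 0.7, "ty": -4, "tz": 0, "rx": 0, "ry": 0, "rz": 0},
    {"tx": 0.7, "ty": -4, "tz": 0, "rx": 0, "ry": 0, "rz": 0},
    {"tx": 0.7, "ty": -4, "tz": 0, "rx": 0, "ry": 0, "rz": 0},
    {"tx": 0.7, "ty": -4, "tz": 0, "rx": 0, "ry": 0, "rz": 0},
    {"tx": 0.7, "ty": -4, "tz": 0, "rx": 0, "ry": 0, "rz": 0},
    {"tx": 0.7, "ty": -4, "tz": 0, "rx": 0, "ry": 0, "rz": 0},
    {"tx": 0, "ty": 0, "tz": 0, "rx": 0, "ry": 0, "rz": 0},
  ],
)

```text
time: 8.65
tool_pos: [556.2, 169.5, 122.8]
tcp_rot: [-3.141, 0.0, -2.97]
contact_force: [0.3, 0.1, 1.0]
grip_width: 0.4
finger_force: 0.6
```

```bash
python3 - <<'E'
from plant import bot
from h import *
pose(bot);snap(bot,"side","pics/s4.png",240,205)
m=bot.camera_model("side")
for y in(-6,0,6,12):print(y,[((proj(m,w2b((562.1,135.4,.176),(0,y,z)))-[240,205])*4).round() for z in(86,105,145)])
E
```

```text
winder xyz [1.000e-01 3.460e+01 1.228e+02] F [0.3 0.1 1. ] t 8.65
-6 [array([387., 226.]), array([387., 195.]), array([387., 127.])]
0 [array([382., 219.]), array([381., 188.]), array([381., 120.])]
6 [array([376., 211.]), array([376., 180.]), array([375., 112.])]
12 [array([371., 204.]), array([370., 173.]), array([370., 105.])]
```

View pics/s4.png

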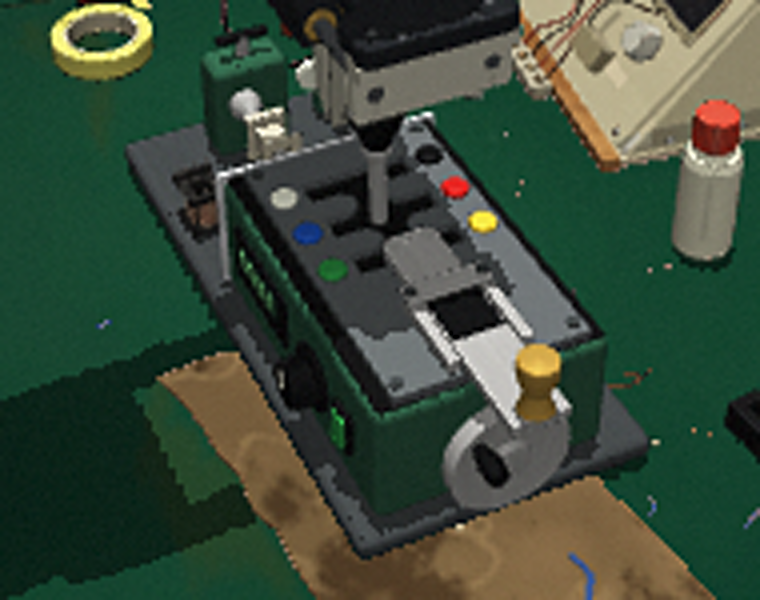

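Call:
carry_out(
  plan=[
    {"tx": 0.4, "ty": -2, "tz": 0, "rx": 0, "ry": 0, "rz": 0},
    {"tx": 0, "ty": 0, "tz": 0, "rx": 0, "ry": 0, "rz": 0},
    {"tx": -2.6, "ty": 15, "tz": 0, "rx": 0, "ry": 0, "rz": 0},
    {"tx": 0, "ty": 0, "tz": 0, "rx": 0, "ry": 0, "rz": 0},
    {"tx": -25, "ty": -4, "tz": 0, "rx": 0, "ry": 0, "rz": 0},
    {"tx": -25, "ty": -5, "tz": 0, "rx": 0, "ry": 0, "rz": 0},
    {"tx": 0, "ty": 0, "tz": 0, "rx": 0, "ry": 0, "rz": 0},
    {"tx": 4, "ty": -23, "tz": 0, "rx": 0, "ry": 0, "rz": 0},
    {"tx": 4, "ty": -24, "tz": 0, "rx": 0, "ry": 0, "rz": 0},
    {"tx": 0, "ty": 0, "tz": 0, "rx": 0, "ry": 0, "rz": 0},
    {"tx": 0, "ty": 0, "tz": 0, "rx": 0, "ry": 0, "rz": 0},
  ],
)

```text
time: 9.8
tool_pos: [512.3, 127.2, 122.8]
tcp_rot: [3.141, 0.0, -2.97]
contact_force: [-0.5, 0.3, 0.7]
grip_width: 0.3
finger_force: 0.0
```

```bash
python3 - <<'E'
from plant import bot
from h import *
pose(bot)
E
```

```text
winder xyz [-50.4   0.6 122.8] F [-0.5  0.3  0.7] t 9.8
```

Call:
carry_out(
  plan=[
    {"tx": 5, "ty": 0.9, "tz": 0, "rx": 0, "ry": 0, "rz": 0},
    {"tx": 5, "ty": 0.9, "tz": 0, "rx": 0, "ry": 0, "rz": 0},
    {"tx": 5, "ty": 0.9, "tz": 0, "rx": 0, "ry": 0, "rz": 0},
    {"tx": 5, "ty": 0.9, "tz": 0, "rx": 0, "ry": 0, "rz": 0},
    {"tx": 5, "ty": 0.9, "tz": 0, "rx": 0, "ry": 0, "rz": 0},
    {"tx": 5, "ty": 0.9, "tz": 0, "rx": 0, "ry": 0, "rz": 0},
    {"tx": 5, "ty": 0.9, "tz": 0, "rx": 0, "ry": 0, "rz": 0},
    {"tx": 5, "ty": 0.9, "tz": 0, "rx": 0, "ry": 0, "rz": 0},
    {"tx": 5, "ty": 0.9, "tz": 0, "rx": 0, "ry": 0, "rz": 0},
    {"tx": 5, "ty": 0.9, "tz": 0, "rx": 0, "ry": 0, "rz": 0},
  ],
)

```text
time: 10.8
tool_pos: [562.0, 136.3, 122.5]
tcp_rot: [3.141, -0.001, -2.969]
contact_force: [-1.6, -0.5, -0.1]
grip_width: 0.7
finger_force: 1.2
```

Call:
carry_out(
  plan=[
    {"tx": 4, "ty": 0.7, "tz": 0, "rx": 0, "ry": 0, "rz": 0},
    {"tx": 4, "ty": 0.7, "tz": 0, "rx": 0, "ry": 0, "rz": 0},
    {"tx": 4, "ty": 0.7, "tz": 0, "rx": 0, "ry": 0, "rz": 0},
    {"tx": 2, "ty": 0.4, "tz": 0, "rx": 0, "ry": 0, "rz": 0},
    {"tx": 0, "ty": 0, "tz": 0, "rx": 0, "ry": 0, "rz": 0},
  ],
)

```text
time: 11.3
tool_pos: [576.1, 138.7, 122.6]
tcp_rot: [3.142, 0.0, -2.969]
contact_force: [-1.7, 0.3, -1.0]
grip_width: 0.6
finger_force: 0.7
```

Call:
carry_out(
  plan=[
    {"tx": 1, "ty": 0.2, "tz": 0, "rx": 0, "ry": 0, "rz": 0},
    {"tx": 1, "ty": 0.2, "tz": 0, "rx": 0, "ry": 0, "rz": 0},
    {"tx": 0, "ty": 0, "tz": 0, "rx": 0, "ry": 0, "rz": 0},
  ],
)

```text
time: 11.6
tool_pos: [577.8, 139.1, 122.8]
tcp_rot: [3.142, 0.0, -2.969]
contact_force: [-1.6, 0.3, -1.7]
grip_width: 0.2
finger_force: 1.0
```

```bash
python3 - <<'E'
from plant import bot
from h import *
pose(bot)
E
```

```text
winder xyz [ 16.2   0.9 122.8] F [-1.6  0.3 -1.7] t 11.6
```

Call:
carry_out(
  plan=[
    {"tx": 1, "ty": 0.2, "tz": 0, "rx": 0, "ry": 0, "rz": 0},
    {"tx": 0, "ty": 0, "tz": 0, "rx": 0, "ry": 0, "rz": 0},
  ],
)

```text
time: 11.8
tool_pos: [578.9, 139.3, 122.8]
tcp_rot: [3.141, 0.0, -2.969]
contact_force: [-1.5, -0.2, -0.7]
grip_width: 0.1
finger_force: 1.0
```

Call:
carry_out(
  plan=[
    {"tx": 0.5, "ty": 0.1, "tz": 0, "rx": 0, "ry": 0, "rz": 0},
    {"tx": 0, "ty": 0, "tz": 0, "rx": 0, "ry": 0, "rz": 0},
  ],
)

```text
time: 12.0
tool_pos: [579.3, 139.4, 122.7]
tcp_rot: [3.142, -0.0, -2.969]
contact_force: [-1.7, 0.2, -1.6]
grip_width: 0.6
finger_force: 1.0
```

Call:
carry_out(
  plan=[
    {"tx": 0.5, "ty": 0.1, "tz": 0, "rx": 0, "ry": 0, "rz": 0},
    {"tx": 0.5, "ty": 0.1, "tz": 0, "rx": 0, "ry": 0, "rz": 0},
    {"tx": 0, "ty": 0, "tz": 0, "rx": 0, "ry": 0, "rz": 0},
  ],
)

```text
time: 12.3
tool_pos: [580.4, 139.6, 122.8]
tcp_rot: [3.141, 0.0, -2.969]
contact_force: [-3.3, -0.3, -1.6]
grip_width: 0.2
finger_force: 1.0
```

Call:
carry_out(
  plan=[
    {"tx": 0.5, "ty": 0.1, "tz": 0, "rx": 0, "ry": 0, "rz": 0},
    {"tx": 0.5, "ty": 0.1, "tz": 0, "rx": 0, "ry": 0, "rz": 0},
    {"tx": 0, "ty": 0, "tz": 0, "rx": 0, "ry": 0, "rz": 0},
  ],
)

```text
time: 12.6
tool_pos: [581.2, 139.8, 122.7]
tcp_rot: [3.142, -0.0, -2.969]
contact_force: [-2.2, -0.7, -0.5]
grip_width: 0.5
finger_force: 1.2
```

Call:
carry_out(
  plan=[
    {"tx": 0.5, "ty": 0.1, "tz": 0, "rx": 0, "ry": 0, "rz": 0},
    {"tx": 0.5, "ty": 0.1, "tz": 0, "rx": 0, "ry": 0, "rz": 0},
    {"tx": 0, "ty": 0, "tz": 0, "rx": 0, "ry": 0, "rz": 0},
  ],
)

```text
time: 12.9
tool_pos: [581.9, 139.9, 122.5]
tcp_rot: [3.141, -0.001, -2.969]
contact_force: [-4.0, -1.0, -1.3]
grip_width: 0.0
finger_force: 2.1
```

```bash
python3 - <<'E'
from plant import bot
from h import *
pose(bot);snap(bot,"side","pics/s5.png",240,205)
m=bot.camera_model("side")
for L in(30,35,41):print(L,[((proj(m,w2b((562.1,135.4,.176),(L*h/115,0,30+h)))-[240,205])*4).round() for h in(58,75,109)])
E
```

```text
winder xyz [ 20.3   1.  122.5] F [-4.  -1.  -1.3] t 12.9
30 [array([410., 207.]), array([419., 176.]), array([437., 113.])]
35 [array([415., 205.]), array([425., 174.]), array([446., 111.])]
41 [array([421., 203.]), array([433., 172.]), array([457., 107.])]
```

View pics/s5.png

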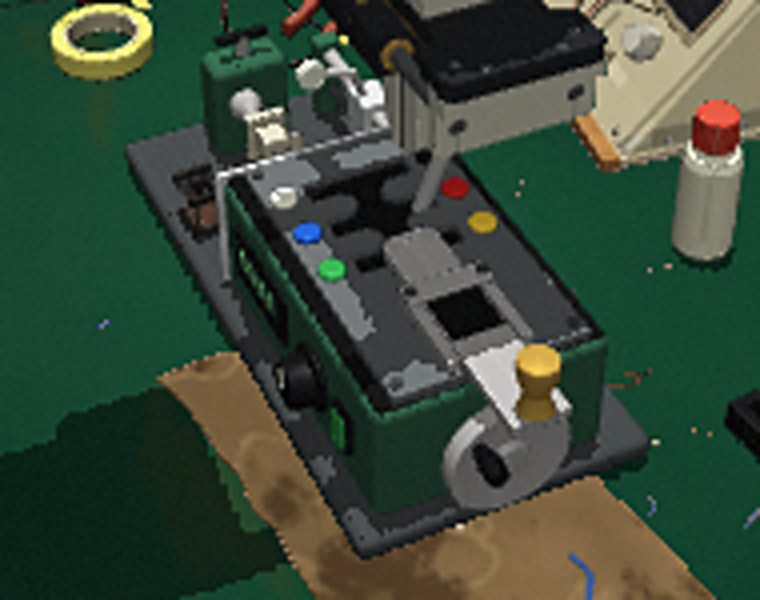

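Call:
carry_out(
  plan=[
    {"tx": 1, "ty": 0.2, "tz": 0, "rx": 0, "ry": 0, "rz": 0},
    {"tx": 0, "ty": 0, "tz": 0, "rx": 0, "ry": 0, "rz": 0},
  ],
)

```text
time: 13.15
tool_pos: [582.4, 140.1, 122.4]
tcp_rot: [3.141, -0.002, -2.969]
contact_force: [-5.8, -1.5, -0.1]
grip_width: 0.4
finger_force: 3.1
```

```bash
python3 - <<'E'
from plant import bot
from h import *
pose(bot)
m=bot.camera_model("side")
for y in(-140,-145,-150,-155,-160):print(y,((proj(m,w2b((562.1,135.4,.176),(0,y,124.5)))-[240,205])*4).round())
E
```

```text
winder xyz [ 20.9   1.1 122.4] F [-5.8 -1.5 -0.1] t 13.15
-140 [531. 350.]
-145 [538. 358.]
-150 [544. 366.]
-155 [550. 374.]
-160 [556. 382.]
```

Call:
carry_out(
  plan=[
    {"tx": -15, "ty": -3, "tz": 0, "rx": 0, "ry": 0, "rz": 0},
    {"tx": -15, "ty": -2, "tz": 10, "rx": 0, "ry": 0, "rz": 0},
    {"tx": 0, "ty": 0, "tz": 40, "rx": 0, "ry": 0, "rz": 0},
    {"tx": 8, "ty": -37, "tz": 0, "rx": 0, "ry": 0, "rz": 0},
    {"tx": 8, "ty": -37, "tz": 0, "rx": 0, "ry": 0, "rz": 0},
    {"tx": 8, "ty": -37, "tz": 0, "rx": 0, "ry": 0, "rz": 0},
    {"tx": 8, "ty": -37, "tz": 0, "rx": 0, "ry": 0, "rz": 0},
    {"tx": 10, "ty": -40, "tz": 0, "rx": 0, "ry": 0, "rz": 0},
    {"tx": 0, "ty": 0, "tz": 0, "rx": 0, "ry": 0, "rz": 0},
    {"tx": 0, "ty": 0, "tz": 0, "rx": 0, "ry": 0, "rz": 0},
  ],
)

```text
time: 14.15
tool_pos: [596.3, -53.8, 173.2]
tcp_rot: [-3.141, 0.003, -2.972]
contact_force: [0.2, 0.6, -0.1]
grip_width: 0.4
finger_force: 0.0
```

```bash
python3 - <<'E'
from plant import bot
from h import *
pose(bot)
E
```

```text
winder xyz [   0.5 -192.3  173.2] F [ 0.2  0.6 -0.1] t 14.15
```

Call:
carry_out(
  plan=[
    {"tx": 0, "ty": 0, "tz": -35, "rx": 0, "ry": 0, "rz": 0},
    {"tx": 0, "ty": 0, "tz": -34, "rx": 0, "ry": 0, "rz": 0},
    {"tx": 0, "ty": 0, "tz": 0, "rx": 0, "ry": 0, "rz": 0},
    {"tx": -1, "ty": 6, "tz": 0, "rx": 0, "ry": 0, "rz": 0},
    {"tx": -1, "ty": 6, "tz": 0, "rx": 0, "ry": 0, "rz": 0},
    {"tx": -0.7, "ty": 4, "tz": 0, "rx": 0, "ry": 0, "rz": 0},
    {"tx": -0.7, "ty": 4, "tz": 0, "rx": 0, "ry": 0, "rz": 0},
    {"tx": -1, "ty": 6, "tz": 0, "rx": 0, "ry": 0, "rz": 0},
    {"tx": -1, "ty": 6, "tz": 0, "rx": 0, "ry": 0, "rz": 0},
    {"tx": -1, "ty": 6, "tz": 0, "rx": 0, "ry": 0, "rz": 0},
    {"tx": -1, "ty": 6, "tz": 0, "rx": 0, "ry": 0, "rz": 0},
  ],
)

```text
time: 15.25
tool_pos: [588.0, -8.4, 103.9]
tcp_rot: [-3.141, 0.0, -2.97]
contact_force: [0.8, -1.8, 1.3]
grip_width: 0.2
finger_force: 1.1
```

Call:
carry_out(
  plan=[
    {"tx": -1, "ty": 6, "tz": 0, "rx": 0, "ry": 0, "rz": 0},
    {"tx": -1, "ty": 6, "tz": 0, "rx": 0, "ry": 0, "rz": 0},
    {"tx": -1, "ty": 5, "tz": 0, "rx": 0, "ry": 0, "rz": 0},
    {"tx": -1, "ty": 5, "tz": 0, "rx": 0, "ry": 0, "rz": 0},
    {"tx": -0.7, "ty": 4, "tz": 0, "rx": 0, "ry": 0, "rz": 0},
    {"tx": -0.7, "ty": 4, "tz": 0, "rx": 0, "ry": 0, "rz": 0},
    {"tx": 0, "ty": 0, "tz": 0, "rx": 0, "ry": 0, "rz": 0},
  ],
)

```text
time: 15.95
tool_pos: [582.2, 21.9, 103.6]
tcp_rot: [3.141, -0.001, -2.969]
contact_force: [-0.5, -0.8, 1.3]
grip_width: 0.2
finger_force: 0.1
```

```bash
python3 - <<'E'
from plant import bot
from h import *
pose(bot)
E
```

```text
winder xyz [-1.000e-01 -1.153e+02  1.036e+02] F [-0.5 -0.8  1.3] t 15.95
```

3 mm to go; small steps until the force rises.

Call:
carry_out(
  plan=[
    {"tx": -0.2, "ty": 1, "tz": 0, "rx": 0, "ry": 0, "rz": 0},
    {"tx": -0.2, "ty": 1, "tz": 0, "rx": 0, "ry": 0, "rz": 0},
    {"tx": 0, "ty": 0, "tz": 0, "rx": 0, "ry": 0, "rz": 0},
  ],
)

```text
time: 16.25
tool_pos: [581.9, 23.2, 103.6]
tcp_rot: [3.141, -0.001, -2.969]
contact_force: [-0.0, -1.3, -0.7]
grip_width: 0.4
finger_force: 0.5
```

Call:
carry_out(
  plan=[
    {"tx": -0.2, "ty": 1, "tz": 0, "rx": 0, "ry": 0, "rz": 0},
    {"tx": 0, "ty": 0, "tz": 0, "rx": 0, "ry": 0, "rz": 0},
  ],
)

```text
time: 16.45
tool_pos: [581.7, 24.2, 103.6]
tcp_rot: [3.141, -0.0, -2.969]
contact_force: [-0.3, -0.8, -0.1]
grip_width: 0.9
finger_force: 0.6
```

Call:
carry_out(
  plan=[
    {"tx": -0.2, "ty": 1, "tz": 0, "rx": 0, "ry": 0, "rz": 0},
    {"tx": 0, "ty": 0, "tz": 0, "rx": 0, "ry": 0, "rz": 0},
  ],
)

```text
time: 16.65
tool_pos: [581.6, 25.3, 103.6]
tcp_rot: [3.141, -0.0, -2.969]
contact_force: [-0.4, -2.2, 0.7]
grip_width: 0.6
finger_force: 0.6
```

Call:
carry_out(
  plan=[
    {"tx": -0.2, "ty": 1, "tz": 0, "rx": 0, "ry": 0, "rz": 0},
    {"tx": 0, "ty": 0, "tz": 0, "rx": 0, "ry": 0, "rz": 0},
  ],
)

```text
time: 16.85
tool_pos: [581.4, 26.3, 103.7]
tcp_rot: [3.141, -0.0, -2.969]
contact_force: [-0.1, -1.3, 0.7]
grip_width: 0.8
finger_force: 0.6
```

Call:
carry_out(
  plan=[
    {"tx": -0.2, "ty": 1, "tz": 0, "rx": 0, "ry": 0, "rz": 0},
    {"tx": 0, "ty": 0, "tz": 0, "rx": 0, "ry": 0, "rz": 0},
  ],
)

```text
time: 17.05
tool_pos: [581.2, 27.3, 103.7]
tcp_rot: [3.141, -0.0, -2.969]
contact_force: [-0.7, -2.5, -1.1]
grip_width: 0.5
finger_force: 0.6
```

Call:
carry_out(
  plan=[
    {"tx": -0.2, "ty": 1, "tz": 0, "rx": 0, "ry": 0, "rz": 0},
    {"tx": 0, "ty": 0, "tz": 0, "rx": 0, "ry": 0, "rz": 0},
  ],
)

```text
time: 17.25
tool_pos: [581.0, 28.4, 103.7]
tcp_rot: [3.141, -0.0, -2.969]
contact_force: [-1.0, -1.3, -0.5]
grip_width: 0.6
finger_force: 0.6
```

Call:
carry_out(
  plan=[
    {"tx": -0.2, "ty": 1, "tz": 0, "rx": 0, "ry": 0, "rz": 0},
    {"tx": 0, "ty": 0, "tz": 0, "rx": 0, "ry": 0, "rz": 0},
  ],
)

```text
time: 17.45
tool_pos: [580.9, 28.9, 103.7]
tcp_rot: [-3.141, 0.0, -2.969]
contact_force: [0.8, -3.3, -1.2]
grip_width: 0.5
finger_force: 1.6
```

Call:
carry_out(
  plan=[
    {"tx": -0.2, "ty": 1, "tz": 0, "rx": 0, "ry": 0, "rz": 0},
    {"tx": 0, "ty": 0, "tz": 0, "rx": 0, "ry": 0, "rz": 0},
  ],
)

```text
time: 17.65
tool_pos: [580.9, 29.1, 103.8]
tcp_rot: [-3.14, 0.0, -2.969]
contact_force: [0.1, -6.9, -0.9]
grip_width: 0.8
finger_force: 3.4
```

```bash
python3 - <<'E'
from plant import bot
from h import *
pose(bot);snap(bot,"side","pics/s6.png",240,205)
m=bot.camera_model("side")
for y in(-80,-84,-88,-92,-96):print(y,[((proj(m,w2b((562.1,135.4,.176),(0,y,z)))-[240,205])*4).round() for z in (94.5,124.5)])
E
```

```text
winder xyz [-1.000e-01 -1.079e+02  1.038e+02] F [ 0.1 -6.9 -0.9] t 17.65
-80 [array([461., 311.]), array([462., 260.])]
-84 [array([465., 317.]), array([467., 266.])]
-88 [array([469., 323.]), array([471., 272.])]
-92 [array([474., 329.]), array([475., 277.])]
-96 [array([478., 335.]), array([480., 283.])]
```

View pics/s6.png

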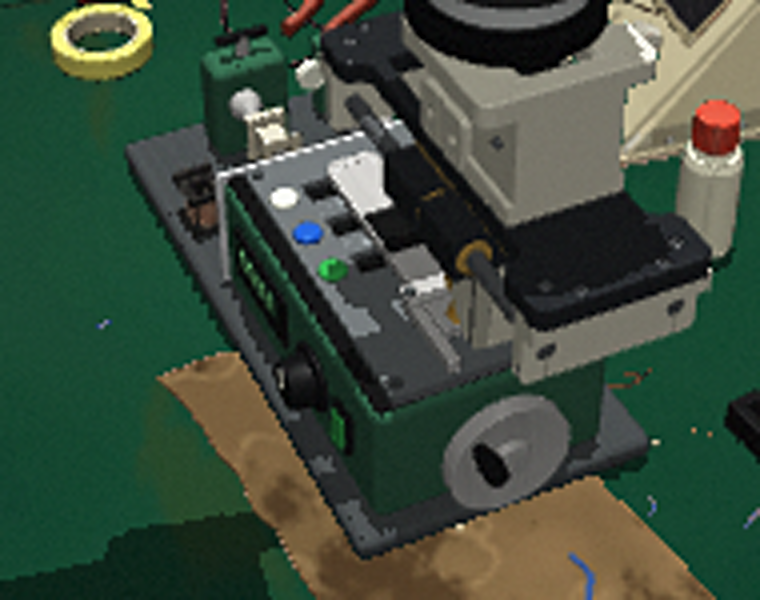

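The bar is at its stop (force rose to 7 N) and looks as it did at the start. I'll back off, then compare the brass knob's place with the first picture by code.

Call:
carry_out(
  plan=[
    {"tx": 2, "ty": -10, "tz": 0, "rx": 0, "ry": 0, "rz": 0},
    {"tx": 4, "ty": -25, "tz": 0, "rx": 0, "ry": 0, "rz": 0},
    {"tx": 0, "ty": -10, "tz": 40, "rx": 0, "ry": 0, "rz": 0},
    {"tx": 0, "ty": -30, "tz": 40, "rx": 0, "ry": 0, "rz": 0},
    {"tx": 0, "ty": -40, "tz": 20, "rx": 0, "ry": 0, "rz": 0},
    {"tx": 0, "ty": -40, "tz": 0, "rx": 0, "ry": 0, "rz": 0},
    {"tx": 0, "ty": -40, "tz": 0, "rx": 0, "ry": 0, "rz": 0},
    {"tx": 0, "ty": 0, "tz": 0, "rx": 0, "ry": 0, "rz": 0},
    {"tx": 0, "ty": 0, "tz": 0, "rx": 0, "ry": 0, "rz": 0},
  ],
)

```text
time: 18.6
tool_pos: [586.5, -165.4, 203.5]
tcp_rot: [3.14, 0.0, -2.971]
contact_force: [-0.1, 0.2, -0.4]
grip_width: 0.4
finger_force: 0.0
```

```bash
python3 - <<'E'
from plant import bot
from h import *
import cv2
pose(bot)
m=bot.camera_model("side")
a0=cv2.imread("pics/side0.png");a1=bot.capture("side")[:,:,::-1].copy()
cv2.imwrite("pics/side_end.png",a1)
for n,a in(("start",a0),("end",a1)):
    h=cv2.cvtColor(a,cv2.COLOR_BGR2HSV);k=cv2.inRange(h,(10,110,60),(28,255,255));k[:262]=0;k[290:]=0;k[:,:342]=0;k[:,366:]=0
    v,u=np.nonzero(k);print(n,"brass",len(u),u.mean(),v.mean())
# lever knob dark blob
g=cv2.cvtColor(a1,cv2.COLOR_BGR2GRAY)
u0=proj(m,w2b((562.1,135.4,.176),(41,0,137)));c,r=int(u0[0]),int(u0[1])
k=(g[r-9:r+10,c-9:c+10]<45);v,u=np.nonzero(k);print("lever pred",u0.round(1),"dark",k.sum(),(u.mean()+c-9).round(1),(v.mean()+r-9).round(1))
E
```

```text
winder xyz [ -28.6 -300.4  203.5] F [-0.1  0.2 -0.4] t 18.6
start brass 159 356.6352201257862 276.4842767295597
end brass 158 356.1898734177215 275.80379746835445
lever pred [355.3 232.4] dark 225 355.8 231.7
```

The brass knob is back within half a pixel of its starting place, and the lever knob is where the home position predicts. I'm handing in.

```bash
python3 -c "
from plant import bot
print(bot.close_job())"
```

```text
the job is handed in; nothing more can be done
None
```

The job is handed in (the hand-in call gave no verdict): the lever is home in the far-middle slot beside the red cap, the lock bar is shut against its stop, the arm is clear of the winder, the clock read 18.6 s of 58 s just before, and no push I read went above about 7 N.

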